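# Dispense one stamping blank and lay it on the pad

## Robot

A 6-joint arm with a two-finger parallel gripper is mounted at the origin on the work surface. World frame = base frame: x ahead of the robot, y to its left, z up, the work surface at z = 0. Lengths are in m, angles in degrees, forces in N, time in s.
With the tool pointing down it reaches from about 0.25 to 0.725 m from the base axis. Payload 9.7 kg.
Tool frame: the origin (TCP) lies at the very end of the fingers, on their centre line; the grasp point (between the pads) lies 19 mm behind it (bot.hold_point_z is the distance from the TCP to the grasp point, in m); z points along the fingers, y is the line along which they close (so a half turn about z gives the same grasp; the last joint's range is limited). The gripper opens to 85 mm and grips with 20 to 120 N. Pads are 22 mm wide; open, the fingers measure 114 mm over their backs; the gripper's body (76 mm by 85 mm) begins 54 mm behind the grasp point. The pads swing forward as they close: fully open they stand 13 mm farther back than shut.
Start: joints at [66.234, 4.979, 10.078, 95.1, 0, 90], TCP at [0.222, 0.503, 0.231] pointing down, gripper open.
Joint ranges: [-179.16, 179.16], [-48.56, 103.87], [-65.8, 70.77], [-126.05, 130.52], [-82.76, 87.17], [-180, 180]. Speed limits (degrees/s): [127.2, 127.2, 147.25, 180, 180, 180].

## Interface

Orientations are given as [roll, pitch, yaw] about the fixed x, y, z axes, in that order (R = Rz(yaw) Ry(pitch) Rx(roll)).
In Python, from workcell import bot gives the robot as it stands.
- The arm moves only by the tool play_rows, never from a script. Its argument "targets" is a list of rows, each an object with "grip": the closure in counts, from 0 (fully open) to 255 (shut); "linear": the shift along the world's x, y, z in cm, a list of three; "delta_rot": the turn, a rotation vector about the world's x, y, z in rad, a list of three. A call has 1 to 10 rows; each row is the pose to reach, as a shift and turn from the pose commanded when the call began; what a row does not reach only later rows make up. A row lasts 1/10 s, in which the tool goes at most 50 mm and 8.59 degrees, less where a joint would pass 70% of its speed; a pose out of reach is approached as far as the arm can. A call with a gripper value outside its range is refused whole. The fingers move at their own pace and stop on an object; "force" is the grip in N (left out, the last holds). Time passes only in rows, so rows that repeat a pose let the fingers close. It gives the time, the measured TCP pose, the force, the opening and the grip force at its end, in the units of the state.
- bot.get_obs(): the state, without advancing time (a new reading comes with each control period).
- bot.camera(name): name is "scene" or "top"; returns a dict with "color" (480x640x3 uint8, red, green, blue), "range_z" (480x640 float32, m along the optical axis (not along the pixel's ray), 0 where there is no reading), "fov_y" (degrees; the focal length in pixels is half the picture's height over the tangent of half this angle, whatever the lens; pixels are square), "cx", "cy" (the principal point, pixels), "world_to_cam" (4x4, takes a point from world to camera coordinates). Camera axes: x right, y up, looking along -z (the intrinsics and any distortion apply to the point x, -y, -z); pixel columns grow to the right and rows downward; lengths in m; the calibration is good to about 2 mm. A picture is of the moment at which its call begins.
- bot.job_done(): hands the job in; it is judged then, once.
Trained networks look in a picture, given as the dict that the camera call returned (one of the last four; its "shot" number tells which), for a name from the list of things; names that differ only in an ending like _2 or _b are one class to them, and where a whole thing is asked for, a point or a joint stands for the part that bears it (a point fixed in the world has none). Each returns a list of dicts, best first, with "conf" (0 to 1); they miss things now and then, are a little off and sometimes report something else, mostly with a low value. They report only what shows in the picture. A call takes as long as a camera call. They do not tell look-alikes from the thing itself.
- bot.search_frame(picture, target): "box" ([left, top, right, bottom] in pixels, round what is visible of it).
- bot.trace(picture, target): "pixels" (480x640 bool, what is visible of it) and "box" ([left, top, right, bottom] in pixels, round what is visible of it).
- bot.pinpoint(picture, target): "pixel" ([column, row] in pixels: a listed point, or the origin of a listed thing).
The state is a dict: "time": time; "q": joint angles; "qd": joint speeds; "joint_efforts": joint torques, N m; "ee_pos": TCP position; "tcp_rot": TCP orientation; "wrist_force": force on the tool from outside, world axes, zero at the start; "torque": the same for the moment, N m; "opening": finger opening in m; "grasp_force": force on a finger pad.
Only numpy, scipy, OpenCV 4.12 (cv2) and the standard library are available. Lean on these libraries where they do the work, as an engineer would, in place of code of your own. Each camera call takes 0.05 s, during which the arm holds its last target. There are 200 camera calls.

## Task

First slide the wooden box that blocks the mouth of the blue blank dispenser aside along the bench, without lifting or tipping it, until its middle is at least 15 cm from the mouth's edge. Then push the dispenser's red paddle all the way in so that the bottom metal blank slides out over the edge, and let the paddle spring right back. Take that blank by its overhanging end, draw it out clear and set it down gently on the green stamping pad, flat, centred and square with its long side along the pad's, leaving the other two blanks in the dispenser and the two jars, the black loupe and the little anvil where they stand.

Things in the scene. Friction and masses are not known exactly. Their poses are not given: they have to be found in the camera images.
- dispenser: Blue metal blank dispenser, fixed to the bench. Origin: on the bench under the middle of its magazine. x is the way the blanks come out and the paddle is pushed, y across, z up. Below, mm in this frame. Solid base: x -60 to 70, y -34 to 34; its top, the bed, at z 40. Beyond its front edge (x 70) the space is free down to the bench
- slide (a joint): Travel of the sprung slide (paddle and tongue) in m: 0 = out (rest), 0.065 = fully in, at its stop. The spring takes 3 N to start and about 13 N at the stop and returns the slide when let go. Its tongue, 44 mm wide and 4 mm thick, pushes the bottom blank ahead of it and goes in under the other two
- magazine (a point): Middle of the magazine at bed height, z 40 above the dispenser's origin. Open-topped, holds a stack of three blanks: inside x -47 to 47, y -27 to 27, walls 6 mm thick up to z 66. Its front wall (x 47 to 53) and rear wall (x -53 to -47) stop 7 mm above the bed, so that one blank passes under the front wall. Axes as the dispenser's
- paddle (a point): Middle of the rear face of the slide's red paddle: the face to push, towards the dispenser's +x. The paddle is an upright plate 12 mm thick, 56 mm wide (y), from 28 to 72 mm above the bench; this point is 50 mm above the bench, at x -137 mm in the dispenser's frame at rest. The bench behind the paddle is free. Axes as the dispenser's
- lip (a point): Middle of the bed's front edge, z 40, x 70 in the dispenser's frame. From the magazine (x 53) to this edge two low rails flank the bed (y 27 to 33 either side, up to z 46). Axes as the dispenser's
- blank_1: Bottom one of three bare aluminium blanks, 90 x 50 x 5 mm (x, y, z), about 60 g. Origin: centre of the underside. Starts on the bed in the magazine, x along the dispenser's x. After a full stroke its centre is at x 63, its front end 38 mm beyond the lip, and its rear 29 mm still under the magazine's front wall and the stack: draw it level some 40 mm further out before lifting
- blank_2: Middle blank of the stack, same size, stays in the dispenser (it drops as the bottom one leaves)
- blank_3: Top blank of the stack, same size, stays in the dispenser
- pad: Green-topped stamping pad on dark wood, 130 x 90 x 20 mm (x, y, z), fixed to the bench. Origin: centre of the underside, its top is 20 mm above the bench; x is its long side
- jar_amber: Amber glass jar with a metal lid, 50 mm across, 74 mm high, loose, origin at its underside centre. Bystander
- jar_green: Green glass jar with a metal lid, 50 mm across, 74 mm high, loose, origin at its underside centre. Bystander
- loupe: Black eye loupe, 48 mm across, 50 mm high, loose, origin at its underside centre. Bystander
- wood_box: Light wooden box with its lid on, 108 x 78 x 46 mm (x, y, z), about 300 g, loose on the bench just in front of the dispenser's lip, its long side roughly across the lip. Origin: centre of the underside. To be slid aside
- anvil: Little steel anvil on a dark wooden base, base 80 x 64 mm, 62 mm high, its horn reaching 62 mm along x, loose, 1.2 kg, origin at its underside centre. Bystander
Things that resemble listed ones, but are neither listed nor needed, are in the scene too. What is meant by the wood_box is not turquoise, and is the larger of those in its own colour.

How it is judged (in metres and radians):
On the way, in this order (a step that is already met when the one before it is completed fails the run):
1. the wooden box is slid aside until its middle is 15 cm from the mouth's edge (10 mm allowed) (horizontal distance between wood_box and lip above 0.14 m), for 0.1 s.
2. the paddle is pushed fully in and the bottom blank slides out over the edge (value of joint slide above 0.061 m and x of blank_1 in the frame of dispenser above 0.055 m), for 0.1 s.
3. the blank is drawn clear of the dispenser and lifted (x of blank_1 in the frame of dispenser above 0.095 m and height (world z) of blank_1 above 0.06 m), for 0.1 s.
At the end, for the whole second after the job is handed in: The first blank lies flat and still on the pad, its centre within 18 mm of the pad's centre and its long side within 0.2 rad of the pad's; the slide is back within 5 mm of its rest; the other two blanks are in the magazine; the wooden box is at least 135 mm from the lip (horizontal distance between blank_1 and pad below 0.018 m and angle between the x axis of blank_1 and the x axis of pad, either way round below 0.2 rad and angle between blank_1's own z axis and vertical below 0.06 rad and height (world z) of blank_1 between 0.016 and 0.024 m and linear speed of blank_1 below 0.02 m/s and value of joint slide below 0.005 m and horizontal distance between wood_box and lip above 0.135 m and horizontal distance between each of blank_2, blank_3 and dispenser below 0.015 m and height (world z) of blank_2 between 0.035 and 0.056 m and height (world z) of blank_3 between 0.035 and 0.056 m); the robot touches nothing.
It fails at once if the wooden box is lifted or tipped (height (world z) of wood_box above 0.02 m or angle between wood_box's own z axis and vertical above 0.25 rad).
It fails at once if a jar, the loupe or the anvil is moved more than 20 mm or tipped (distance of any of jar_amber, jar_green, loupe, anvil from where it was at the start of the episode above 0.02 m or angle between any of jar_amber, jar_green, loupe, anvil's own z axis and vertical above 0.35 rad).
It fails at once if the blank is dropped on the pad from more than about 25 mm (horizontal distance between blank_1 and pad below 0.08 m and height (world z) of blank_1 below 0.035 m and linear speed of blank_1 above 0.7 m/s).
It fails at once if the blank is dropped on the bench (height (world z) of blank_1 below 0.012 m).
It also fails if it takes over 61 s, if anything falls off the work surface, if the arm or the gripper's body presses on something with over 40 N, if the wrist force passes 120 N, or if a joint passes its speed limit or range.

## Working session

There is one attempt and no reset: what is moved stays moved. The work goes in short steps, Python scripts to look and compute and a tool call to move; the robot and the scene stay as the last step left them, time stands still between calls to the robot, and variables do not carry over. Pictures are saved under pics/ and viewed, at most 10 in all, crops included, and the job is handed in when it is done.

Besides the shell and the picture viewer there is one more tool, called by a JSON object that holds its "op" and its "data", one argument or row to a line. play_rows: Moves the arm, as the interface text tells. Its arguments: {"type":"object","properties":{"targets":{"type":"array","items":{"type":"object","properties":{"grip":{"type":"number"},"linear":{"type":"array","items":{"type":"number"}},"delta_rot":{"type":"array","items":{"type":"number"}}}}},"force":{"type":"number"}},"required":["targets"]}

```bash
mkdir -p pics; cat > h.py <<'E'
import numpy as np, cv2
from workcell import bot
def K(p):
    f=p["color"].shape[0]/2/np.tan(np.radians(p["fov_y"])/2); return f,p["cx"],p["cy"]
def cloud(p):
    f,cx,cy=K(p); z=p["range_z"]; v,u=np.mgrid[:480,:640]
    c=np.stack([(u-cx)/f*z,-(v-cy)/f*z,-z,np.ones_like(z)],-1)
    w=c@np.linalg.inv(p["world_to_cam"]).T; w=w[...,:3]; w[z==0]=np.nan; return w
def ray(p,uv,h):
    f,cx,cy=K(p); T=np.linalg.inv(p["world_to_cam"]); d=T[:3,:3]@np.array([(uv[0]-cx)/f,-(uv[1]-cy)/f,-1]); o=T[:3,3]
    return o+d*(h-o[2])/d[2]
def proj(p,w):
    f,cx,cy=K(p); c=p["world_to_cam"]@np.append(w,1); return [cx+f*c[0]/-c[2],cy-f*c[1]/-c[2]]
def save(p,n): cv2.imwrite("pics/"+n,p["color"][...,::-1])
E
python3 - <<'E'
from h import *
np.set_printoptions(precision=3,suppress=True)
for n in("top","scene"):
    p=bot.camera(n); save(p,n+"0.png"); w=cloud(p); print(n,[k for k in p], p["fov_y"],p["cx"],p["cy"])
    for t in["dispenser","paddle","lip","magazine","blank_1","pad","jar_amber","jar_green","loupe","wood_box","anvil"]:
        for d in bot.pinpoint(p,t)[:3]:
            hh={"paddle":.05,"lip":.04,"magazine":.04}.get(t,0)
            print(t,round(d["conf"],2),np.round(d["pixel"]),ray(p,d["pixel"],hh))
print(bot.get_obs())
E
```

```text
top ['color', 'range_z', 'fov_y', 'cx', 'cy', 'world_to_cam', 'shot'] 57.154066615025805 324.43832901768695 237.26475805478526
dispenser 0.84 [394. 298.] [ 0.5  -0.11  0.  ]
paddle 0.6 [467. 317.] [ 0.464 -0.246  0.05 ]
lip 0.65 [364. 287.] [ 0.519 -0.044  0.04 ]
magazine 0.56 [402. 296.] [ 0.504 -0.121  0.04 ]
blank_1 0.57 [401. 296.] [ 0.505 -0.126  0.   ]
pad 0.66 [207. 237.] [0.619 0.289 0.   ]
jar_amber 0.94 [440. 346.] [ 0.406 -0.205  0.   ]
jar_green 0.6 [386. 336.] [ 0.421 -0.095  0.   ]
loupe 0.62 [405. 248.] [ 0.607 -0.135  0.   ]
wood_box 0.95 [327. 282.] [0.529 0.031 0.   ]
wood_box 0.95 [314. 207.] [0.691 0.061 0.   ]
wood_box 0.95 [342. 147.] [0.829 0.004 0.   ]
anvil 0.79 [170. 335.] [0.413 0.35  0.   ]
scene ['color', 'range_z', 'fov_y', 'cx', 'cy', 'world_to_cam', 'shot'] 47.33404021301978 325.9288438317657 238.0818351815834
dispenser 0.92 [292. 189.] [ 0.498 -0.117  0.   ]
paddle 0.83 [245. 140.] [ 0.473 -0.262  0.05 ]
lip 0.67 [311. 194.] [ 0.52  -0.049  0.04 ]
magazine 0.67 [286. 173.] [ 0.498 -0.131  0.04 ]
blank_1 0.95 [286. 175.] [ 0.469 -0.155  0.   ]
blank_1 
[... 297 characters left out ...]
614 -0.133  0.   ]
loupe 0.17 [434. 319.] [0.62  0.286 0.   ]
wood_box 0.72 [340. 226.] [ 0.529  0.029 -0.   ]
wood_box 0.67 [302. 287.] [0.694 0.053 0.   ]
wood_box 0.65 [233. 325.] [0.829 0.004 0.   ]
anvil 0.73 [512. 257.] [ 0.411  0.344 -0.   ]
{'time': 1.2, 'q': array([66.233,  4.982, 10.081, 95.1  ,  0.002, 90.   ]), 'qd': array([-0.134, -0.008,  0.024,  0.037, -0.024,  0.001]), 'joint_efforts': array([ -0.002, -52.011,  46.485,   0.002,  -0.   ,   0.   ]), 'ee_pos': array([0.222, 0.503, 0.231]), 'tcp_rot': array([-179.999,   -0.002,  156.233]), 'wrist_force': array([-0.223, -0.207, -0.312]), 'torque': array([ 0.011, -0.035,  0.012]), 'grasp_force': 0.0, 'opening': 0.08555330515486492}
```

View pics/top0.png

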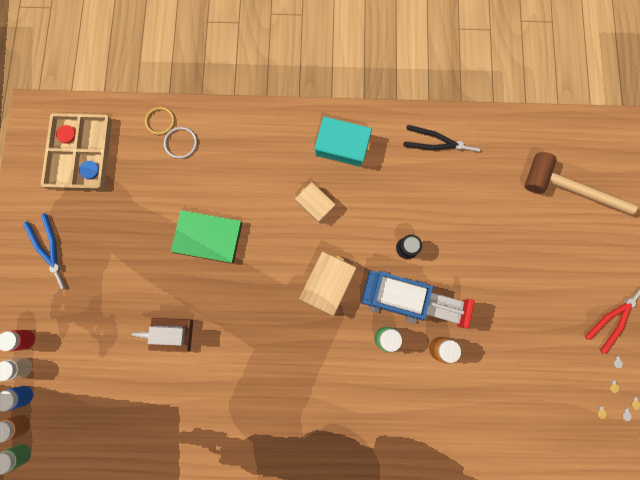

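View pics/scene0.png

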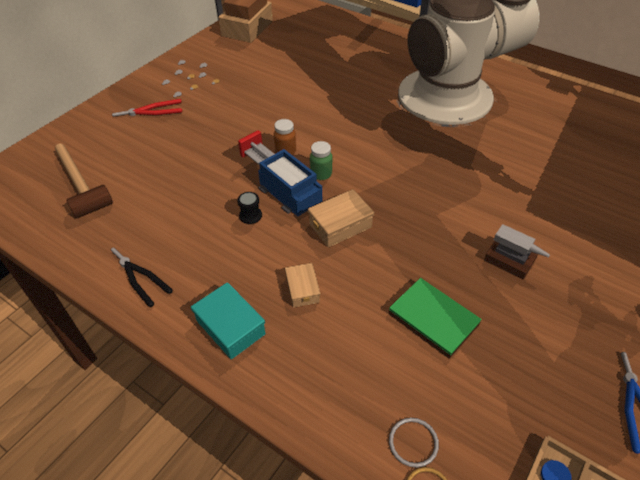

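Wood box candidates in the top view are the large light wooden box at (327,282), the small wooden one at (315,202) and the turquoise one at (343,141). The larger wooden one, (327,282), is right at the blue dispenser's mouth, so I'll use that. Bystanders: loupe (409,246), green jar (388,340), amber jar (448,350), anvil (170,335). The pad is at (207,237) and the red paddle at (467,313).

```bash
cat >> h.py <<'E'
def rect(w,m):
    P=(w[m][:,:2]*1000).astype(np.float32); (c,s,a)=cv2.minAreaRect(P)
    if s[0]<s[1]: s=s[::-1]; a+=90
    return np.round(np.array(c)/1000,4),np.round(s,1),round((a+90)%180-90,1),len(P)
def near(w,c,r,lo,hi):
    with np.errstate(invalid='ignore'):
        m=(np.hypot(w[...,0]-c[0],w[...,1]-c[1])<r)&(w[...,2]>lo)&(w[...,2]<hi)
    return cv2.morphologyEx(m.astype(np.uint8),cv2.MORPH_OPEN,np.ones((3,3))).astype(bool)
E
python3 - <<'E'
from h import *
for n in("top","scene"):
    p=bot.camera(n); w=cloud(p); c=p["color"].astype(int); 
    with np.errstate(invalid='ignore'): print(n,"bench z",np.nanmedian(w[near(w,(.35,.1),.08,-.02,.02)][:,2]))
    print("box top",rect(w,near(w,(.53,.03),.085,.04,.053)))
    print("pad",rect(w,near(w,(.62,.287),.1,.015,.026)))
    blue=(c[...,2]>c[...,0]+30)
    print("disp top",rect(w,near(w,(.505,-.12),.1,.060,.073)&blue), "disp low",rect(w,near(w,(.51,-.08),.15,.036,.073)&blue))
    red=(c[...,0]>120)&(c[...,1]<60)
    print("paddle",rect(w,near(w,(.467,-.25),.06,.066,.078)&red))
    print("jars etc",[rect(w,near(w,q,.05,h-.01,h+.006)) for q,h in(((.408,-.21),.074),((.419,-.095),.074),((.61,-.134),.05))])
    if n=="top": cv2.imwrite("pics/crop.png",cv2.resize(p["color"][180:380,270:510,::-1],None,fx=3,fy=3))
E
```

```text
top bench z 0.0010855286800358077
box top (array([0.5269, 0.0286]), array([111.5,  78. ]), -24.6, 2099)
pad (array([0.6183, 0.2866]), array([130.8,  90.7]), 81.0, 2660)
disp top (array([ 0.5039, -0.1164]), array([106.9,  66. ]), 75.9, 549) disp low (array([ 0.5048, -0.1107]), array([129.2,  67. ]), 75.9, 985)
paddle (array([ 0.4722, -0.2429]), array([52.8, 12.4]), -13.3, 75)
jars etc [(array([ 0.4123, -0.2178]), array([77.5, 40.4]), -50.6, 419), (array([ 0.4176, -0.0922]), array([40.3, 39. ]), -89.1, 391), (array([ 0.606 , -0.1374]), array([41.7, 41.4]), -1.8, 364)]
scene bench z -0.0008355169110969562
box top (array([0.5296, 0.0266]), array([109.7,  81.3]), -24.9, 1633)
pad (array([0.6219, 0.2838]), array([130.9,  92. ]), 81.2, 3382)
disp top (array([ 0.5086, -0.1191]), array([111.4,  68.5]), 76.6, 424) disp low (array([ 0.5106, -0.1113]), array([129.9,  68.8]), 76.6, 912)
paddle (array([ 0.4765, -0.2447]), array([49.8, 15.4]), -10.4, 107)
jars etc [(array([ 0.406 , -0.2058]), array([42.4, 41. ]), -85.0, 216), (array([ 0.4239, -0.0942]), array([42.6, 38. ]), 34.4, 242), (array([ 0.6112, -0.1397]), array([44.5, 42.9]), 77.9, 322)]
```

View pics/crop.png

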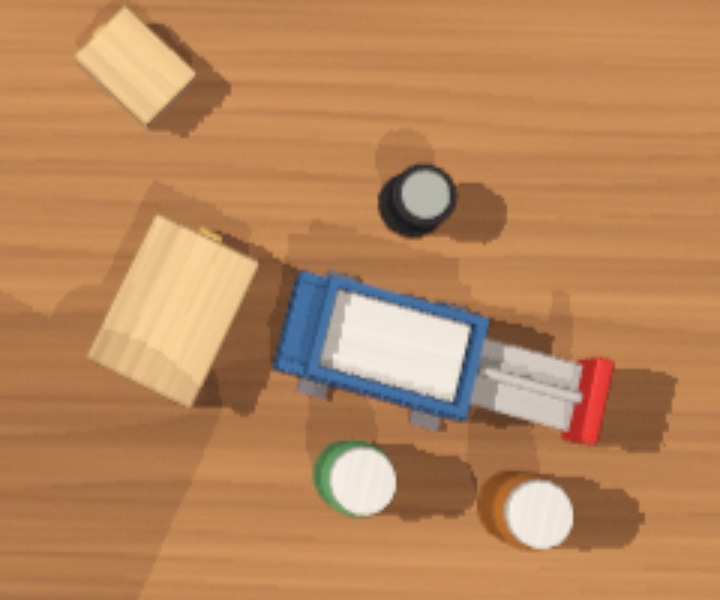

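{"op": "play_rows", "data": {
  "targets": [
    {"grip": 150, "linear": [38.2, -51, -5], "delta_rot": [0, 0, 0]},
    {"grip": 150, "linear": [38.2, -51, -5], "delta_rot": [0, 0, 0]},
    {"grip": 150, "linear": [38.2, -51, -5], "delta_rot": [0, 0, 0]},
    {"grip": 150, "linear": [38.2, -51, -5], "delta_rot": [0, 0, 0]},
    {"grip": 150, "linear": [38.2, -51, -5], "delta_rot": [0, 0, 0]},
    {"grip": 150, "linear": [38.2, -51, -5], "delta_rot": [0, 0, 0]},
    {"grip": 150, "linear": [38.2, -51, -5], "delta_rot": [0, 0, 0]},
    {"grip": 150, "linear": [38.2, -51, -5], "delta_rot": [0, 0, 0]},
    {"grip": 150, "linear": [38.2, -51, -5], "delta_rot": [0, 0, 0]},
    {"grip": 150, "linear": [38.2, -51, -5], "delta_rot": [0, 0, 0]}
  ]
}}

```text
time: 2.3
ee_pos: [0.5214, 0.1025, 0.1923]
tcp_rot: [180.0, 0.0, 156.2]
wrist_force: [0.0, 1.0, 0.2]
opening: 0.0352
grasp_force: 0.0
```

{"op": "play_rows", "data": {
  "targets": [
    {"grip": 150, "linear": [4.1, -5.5, 0], "delta_rot": [0, 0, 0]},
    {"grip": 150, "linear": [8.2, -11, -2], "delta_rot": [0, 0, 0]},
    {"grip": 150, "linear": [8.2, -11, -4], "delta_rot": [0, 0, 0]},
    {"grip": 150, "linear": [8.2, -11, -4], "delta_rot": [0, 0, 0]},
    {"grip": 150, "linear": [8.2, -11, -9], "delta_rot": [0, 0, 0]},
    {"grip": 150, "linear": [8.2, -11, -13], "delta_rot": [0, 0, 0]},
    {"grip": 150, "linear": [8.2, -11, -16], "delta_rot": [0, 0, 0]},
    {"grip": 150, "linear": [8.2, -11, -17.7], "delta_rot": [0, 0, 0]},
    {"grip": 150, "linear": [8.2, -11, -17.7], "delta_rot": [0, 0, 0]}
  ]
}}

```text
time: 3.2
ee_pos: [0.6005, -0.0052, 0.0126]
tcp_rot: [-179.9, -0.2, 156.3]
wrist_force: [0.5, -0.0, -0.2]
opening: 0.0351
grasp_force: 0.0
```

```bash
python3 - <<'E'
from h import *
p=bot.camera("scene"); cv2.imwrite("pics/pre.png",cv2.resize(p["color"][120:340,190:430,::-1],None,fx=2.5,fy=2.5)); o=bot.get_obs(); print(o["ee_pos"],o["wrist_force"])
w=cloud(p); print(rect(w,near(w,(.53,.03),.075,.04,.053)))
E
```

```text
[ 0.60168167 -0.0052071   0.01468713] [0.3822726  0.43537703 0.30123869]
(array([0.5292, 0.0275]), array([108.9,  80.3]), -23.5, 1419)
```

View pics/pre.png

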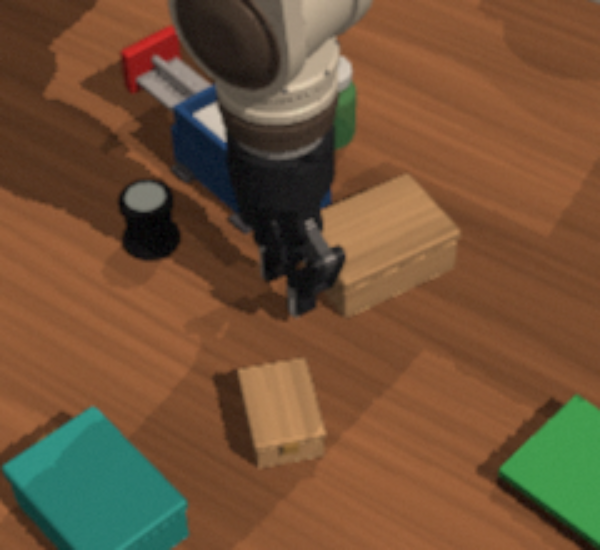

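{"op": "play_rows", "data": {
  "targets": [
    {"grip": 150, "linear": [-0.9, 0.4, 0], "delta_rot": [0, 0, 0]},
    {"grip": 150, "linear": [-1.8, 0.8, 0], "delta_rot": [0, 0, 0]},
    {"grip": 150, "linear": [-3.2, 1.5, 0], "delta_rot": [0, 0, 0]},
    {"grip": 150, "linear": [-4.5, 2.1, 0], "delta_rot": [0, 0, 0]},
    {"grip": 150, "linear": [-5.8, 2.7, 0], "delta_rot": [0, 0, 0]},
    {"grip": 150, "linear": [-7.1, 3.3, 0], "delta_rot": [0, 0, 0]},
    {"grip": 150, "linear": [-8.2, 3.8, 0], "delta_rot": [0, 0, 0]},
    {"grip": 150, "linear": [-9.2, 4.2, 0], "delta_rot": [0, 0, 0]}
  ]
}}

```text
time: 4.05
ee_pos: [0.5108, 0.0368, 0.0167]
tcp_rot: [179.9, 0.2, 156.2]
wrist_force: [3.2, -1.1, 3.3]
opening: 0.0351
grasp_force: 2.0
```

{"op": "play_rows", "data": {
  "targets": [
    {"grip": 150, "linear": [-1.2, 0.55, 0], "delta_rot": [0, 0, 0]},
    {"grip": 150, "linear": [-2.4, 1.1, 0], "delta_rot": [0, 0, 0]},
    {"grip": 150, "linear": [-3.5, 1.6, 0], "delta_rot": [0, 0, 0]},
    {"grip": 150, "linear": [-4.4, 2.0, 0], "delta_rot": [0, 0, 0]},
    {"grip": 150, "linear": [-5, 2.3, 0], "delta_rot": [0, 0, 0]},
    {"grip": 150, "linear": [-5, 2.3, 0], "delta_rot": [0, 0, 0]},
    {"grip": 150, "linear": [-4, 1.8, 0.5], "delta_rot": [0, 0, 0]},
    {"grip": 150, "linear": [-2.5, 1, 5], "delta_rot": [0, 0, 0]},
    {"grip": 150, "linear": [-2.5, 1, 10], "delta_rot": [0, 0, 0]},
    {"grip": 150, "linear": [-2.5, 1, 14], "delta_rot": [0, 0, 0]}
  ]
}}

```text
time: 5.05
ee_pos: [0.4863, 0.0458, 0.1574]
tcp_rot: [180.0, -0.0, 156.2]
wrist_force: [0.8, 0.2, 0.4]
opening: 0.0351
grasp_force: 0.0
```

```bash
python3 - <<'E'
from h import *
for n in("top","scene"):
    p=bot.camera(n); w=cloud(p); print(rect(w,near(w,(.40,.085),.09,.04,.053)))
o=bot.get_obs(); print(o["ee_pos"],o["tcp_rot"],o["q"],o["wrist_force"],o["time"])
E
```

```text
(array([0., 0.]), array([0., 0.]), 0.0, 0)
(array([0.4022, 0.0843]), array([111.1,  81.4]), -25.0, 1440)
[0.48836906 0.04609204 0.16087627] [179.78466328   0.36353215 156.20257903] [ 5.38533250e+00 -4.44471499e+00 -7.17701176e+00  8.68453179e+01
  1.07486510e-02  2.91821099e+01] [ 0.07046359 -0.17469583 -0.03772571] 5.15
```

{"op": "play_rows", "data": {
  "targets": [
    {"grip": 255, "linear": [0, -3, 1], "delta_rot": [0, 0, -0.14]},
    {"grip": 255, "linear": [-0.4, -7, 1], "delta_rot": [0, 0, -0.28]},
    {"grip": 255, "linear": [-0.7, -11, 1], "delta_rot": [0, 0, -0.42]},
    {"grip": 255, "linear": [-1, -15, 1], "delta_rot": [0, 0, -0.56]},
    {"grip": 255, "linear": [-1.3, -19, 1], "delta_rot": [0, 0, -0.7]},
    {"grip": 255, "linear": [-1.6, -23, 1], "delta_rot": [0, 0, -0.84]},
    {"grip": 255, "linear": [-1.9, -27, 1], "delta_rot": [0, 0, -0.98]},
    {"grip": 255, "linear": [-2.2, -30, 1], "delta_rot": [0, 0, -1.12]},
    {"grip": 255, "linear": [-2.4, -33.5, 1], "delta_rot": [0, 0, -1.26]},
    {"grip": 255, "linear": [-2.4, -33.5, 1], "delta_rot": [0, 0, -1.397]}
  ]
}}

```text
time: 6.15
ee_pos: [0.4609, -0.2925, 0.1637]
tcp_rot: [-179.9, -0.0, 75.7]
wrist_force: [0.1, 1.8, -0.6]
opening: 0.0002
grasp_force: 0.0
```

{"op": "play_rows", "data": {
  "targets": [
    {"grip": 255, "linear": [0, 0, 0], "delta_rot": [0, 0, 0]},
    {"grip": 255, "linear": [0, 0, -4], "delta_rot": [0, 0, 0]},
    {"grip": 255, "linear": [0, 0, -8], "delta_rot": [0, 0, 0]},
    {"grip": 255, "linear": [0, 0, -11], "delta_rot": [0, 0, 0]},
    {"grip": 255, "linear": [0, 0, -12.8], "delta_rot": [0, 0, 0]},
    {"grip": 255, "linear": [0, 0, -12.8], "delta_rot": [0, 0, 0]}
  ]
}}

```text
time: 6.75
ee_pos: [0.46, -0.2872, 0.034]
tcp_rot: [-179.7, -0.1, 76.5]
wrist_force: [-1.0, 0.0, 1.2]
opening: -0.0003
grasp_force: 0.0
```

```bash
python3 - <<'E'
from h import *
p=bot.camera("scene"); cv2.imwrite("pics/pad.png",cv2.resize(p["color"][60:280,180:420,::-1],None,fx=2.5,fy=2.5)); o=bot.get_obs(); print(o["ee_pos"],o["tcp_rot"],o["q"],o["wrist_force"])
w=cloud(p);c=p["color"].astype(int)
print("disp",rect(w,near(w,(.505,-.12),.1,.060,.073)&(c[...,2]>c[...,0]+30)))
E
```

```text
[ 0.46090185 -0.28783448  0.03607351] [-1.79847630e+02 -5.90243504e-02  7.64000238e+01] [-3.19890579e+01  5.05427278e+00 -1.14864706e+01  7.36224666e+01
  7.94221222e-03  7.16108285e+01] [-0.01776809  0.00249192  0.99232523]
disp (array([ 0.5081, -0.1187]), array([110. ,  68.4]), 75.9, 403)
```

View pics/pad.png

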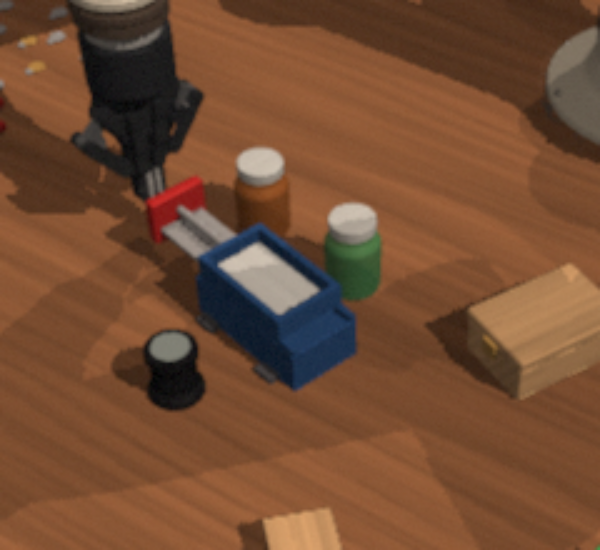

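{"op": "play_rows", "data": {
  "targets": [
    {"grip": 255, "linear": [0, 0, 1], "delta_rot": [0, 0, 0]},
    {"grip": 255, "linear": [0.36, 1.46, 1], "delta_rot": [0, 0, 0]},
    {"grip": 255, "linear": [0.6, 2.43, 1], "delta_rot": [0, 0, 0]},
    {"grip": 255, "linear": [0.84, 3.4, 1], "delta_rot": [0, 0, 0]},
    {"grip": 255, "linear": [1.07, 4.37, 1], "delta_rot": [0, 0, 0]},
    {"grip": 255, "linear": [1.31, 5.34, 1], "delta_rot": [0, 0, 0]},
    {"grip": 255, "linear": [1.55, 6.31, 1], "delta_rot": [0, 0, 0]},
    {"grip": 255, "linear": [1.79, 7.28, 1], "delta_rot": [0, 0, 0]},
    {"grip": 255, "linear": [1.91, 7.77, 1], "delta_rot": [0, 0, 0]}
  ]
}}

```text
time: 7.7
ee_pos: [0.4814, -0.212, 0.0486]
tcp_rot: [179.8, 0.3, 76.2]
wrist_force: [-2.9, -15.3, 3.3]
opening: -0.0002
grasp_force: 6.9
```

```bash
python3 - <<'E'
from h import *
p=bot.camera("top"); w=cloud(p);c=p["color"].astype(int); o=bot.get_obs(); print(o["ee_pos"],o["wrist_force"])
d=o["ee_pos"][:2]-[.506,-.1177];u=np.array([.2385,.971]);v=np.array([-.971,.2385]);print(d@u,d@v)
print([ (round(x["conf"],2),ray(p,x["pixel"],.05)) for x in bot.pinpoint(p,"paddle")[:2]])
red=(c[...,0]>110)&(c[...,1]<60)&near(w,(.48,-.2),.1,.06,.085); q=w[red][:,:2]-[.506,-.1177]; print(len(q), (q@u).min() if len(q) else 0,(q@u).max() if len(q) else 0)
E
```

```text
[ 0.48153053 -0.21154543  0.04864169] [ -0.56612895 -11.02888626   3.89436695]
-0.09695987543179196 0.0013777176571015655
[(0.85, array([ 0.48483943, -0.20211084,  0.05      ]))]
206 -0.08494678853416351 -0.07188384600022259
```

{"op": "play_rows", "data": {
  "targets": [
    {"grip": 255, "linear": [0.17, 0.68, 0], "delta_rot": [0, 0, 0]},
    {"grip": 255, "linear": [0.24, 0.97, 0], "delta_rot": [0, 0, 0]},
    {"grip": 255, "linear": [0.28, 1.17, 0], "delta_rot": [0, 0, 0]},
    {"grip": 255, "linear": [0.32, 1.31, 0], "delta_rot": [0, 0, 0]},
    {"grip": 255, "linear": [0.32, 1.31, 0], "delta_rot": [0, 0, 0]}
  ]
}}

```text
time: 8.3
ee_pos: [0.4845, -0.1997, 0.0487]
tcp_rot: [179.8, 0.3, 76.1]
wrist_force: [-1.3, -14.4, 3.6]
opening: 0.0001
grasp_force: 7.2
```

```bash
cat > m.py <<'E'
from h import *
p=bot.camera("top"); w=cloud(p);c=p["color"].astype(int); o=bot.get_obs(); print(o["ee_pos"],o["wrist_force"])
d=o["ee_pos"][:2]-[.506,-.1177];u=np.array([.2385,.971]);v=np.array([-.971,.2385]);print(d@u,d@v)
red=(c[...,0]>110)&(c[...,1]<60)&near(w,(.48,-.2),.1,.06,.085); q=w[red][:,:2]-[.506,-.1177]; print(len(q), (q@u).min() if len(q) else 0,(q@u).max() if len(q) else 0)
m=near(w,(.53,-.02),.08,.035,.05)&(c[...,2]-c[...,0]<30); 
if m.sum()>20: print("blank",rect(w,m)); q=w[m][:,:2]-[.506,-.1177]; print((q@u).max(),np.ptp(q@v),np.mean(q@v))
E
python3 m.py
```

```text
[ 0.48449729 -0.1996792   0.04866111] [ -2.18136069 -14.23666374   3.38848434]
-0.08473019770523964 0.00132709294144493
190 -0.0720356809036951 -0.05977227750191803
blank (array([ 0.5197, -0.0379]), array([61.2, 53.9]), -13.1, 681)
0.10768178097094142 0.061207135047377605 0.0017807908552825288
```

{"op": "play_rows", "data": {
  "targets": [
    {"grip": 255, "linear": [0.05, 0.2, 0], "delta_rot": [0, 0, 0]},
    {"grip": 255, "linear": [0.07, 0.3, 0], "delta_rot": [0, 0, 0]},
    {"grip": 255, "linear": [0.07, 0.3, 0], "delta_rot": [0, 0, 0]},
    {"grip": 255, "linear": [0.07, 0.3, 0], "delta_rot": [0, 0, 0]}
  ]
}}

```text
time: 8.75
ee_pos: [0.4849, -0.1982, 0.0487]
tcp_rot: [179.8, 0.5, 76.1]
wrist_force: [-3.5, -22.4, 3.5]
opening: -0.0001
grasp_force: 11.4
```

{"op": "play_rows", "data": {
  "targets": [
    {"grip": 255, "linear": [-0.4, -1.6, 0], "delta_rot": [0, 0, 0]},
    {"grip": 255, "linear": [-0.9, -3.6, 0], "delta_rot": [0, 0, 0]},
    {"grip": 255, "linear": [-1.4, -5.8, 0], "delta_rot": [0, 0, 0]},
    {"grip": 255, "linear": [-1.9, -7.8, 0], "delta_rot": [0, 0, 0]},
    {"grip": 255, "linear": [-2.4, -9.7, 0], "delta_rot": [0, 0, 0]},
    {"grip": 255, "linear": [-2.4, -9.7, 2], "delta_rot": [0, 0, 0]},
    {"grip": 255, "linear": [-2.4, -9.7, 6], "delta_rot": [0, 0, 0]},
    {"grip": 255, "linear": [-2.4, -9.7, 10.5], "delta_rot": [0, 0, 0]}
  ]
}}

```text
time: 9.55
ee_pos: [0.4599, -0.2907, 0.1524]
tcp_rot: [-179.9, -0.1, 76.2]
wrist_force: [0.4, 0.3, 0.5]
opening: -0.0003
grasp_force: 0.0
```

```bash
python3 m.py; python3 - <<'E'
from h import *
p=bot.camera("scene"); w=cloud(p);c=p["color"].astype(int);u=np.array([.2385,.971]);v=np.array([-.971,.2385])
m=near(w,(.53,-.02),.08,.035,.05)&(c[...,2]-c[...,0]<30);q=w[m][:,:2]-[.506,-.1177]; print(rect(w,m),(q@u).max(),np.ptp(q@v),np.mean(q@v))
E
```

```text
[ 0.46206951 -0.29200857  0.16137502] [-1.26736176  1.15332226  6.59985494]
-0.17973104290366673 0.0010839135489361545
89 -0.13620000054983708 -0.12282157348090067
blank (array([ 0.5201, -0.0373]), array([61.3, 55.4]), -13.4, 703)
0.10917481994021921 0.06127970716613463 0.00163792100870888
(array([ 0.5296, -0.0488]), array([76.7, 70.4]), 66.5, 618) 0.11067022021847454 0.06783119189648236 -0.005013889626777182
```

{"op": "play_rows", "data": {
  "targets": [
    {"grip": 40, "linear": [1.1, 4.4, 0], "delta_rot": [0, 0, 0]},
    {"grip": 40, "linear": [2.2, 8.9, 0], "delta_rot": [0, 0, 0]},
    {"grip": 40, "linear": [3.3, 13.3, 0], "delta_rot": [0, 0, 0]},
    {"grip": 40, "linear": [4.4, 17.8, 0], "delta_rot": [0, 0, 0]},
    {"grip": 40, "linear": [5.5, 22.2, 0], "delta_rot": [0, 0, 0]},
    {"grip": 40, "linear": [6.6, 26.6, 0], "delta_rot": [0, 0, 0]},
    {"grip": 40, "linear": [6.6, 26.6, -4], "delta_rot": [0, 0, 0]},
    {"grip": 40, "linear": [6.6, 26.6, -6], "delta_rot": [0, 0, 0]},
    {"grip": 40, "linear": [6.6, 26.6, -6], "delta_rot": [0, 0, 0]},
    {"grip": 40, "linear": [6.6, 26.6, -6], "delta_rot": [0, 0, 0]}
  ]
}}

```text
time: 10.65
ee_pos: [0.5263, -0.0254, 0.0928]
tcp_rot: [-180.0, -0.0, 76.2]
wrist_force: [0.1, 0.8, 0.4]
opening: 0.072
grasp_force: 0.0
```

```bash
python3 - <<'E'
from h import *
p=bot.camera("scene"); w=cloud(p);c=p["color"].astype(int);o=bot.get_obs(); print(o["ee_pos"],o["tcp_rot"],o["opening"])
d=o["ee_pos"][:2]-[.506,-.1177];u=np.array([.2385,.971]);v=np.array([-.971,.2385]);print(d@u,d@v)
cv2.imwrite("pics/gr.png",cv2.resize(p["color"][100:280,220:420,::-1],None,fx=3.3,fy=3.3))
for x in [(108,0),(108,25),(108,-25),(70,25),(70,-25),(70,0)]:
    P=np.append(np.array([.506,-.1177])+u*x[0]/1e3+v*x[1]/1e3,.045); q=proj(p,P); print(x,np.round((np.array(q)-[220,100])*3.3))
E
```

```text
[ 0.52689907 -0.02568126  0.0935521 ] [ 1.79919948e+02 -2.04844029e-02  7.61954167e+01] 0.07192180606915785
0.09433462373868982 0.0016534773344816203
(108, 0) [338. 340.]
(108, 25) [369. 320.]
(108, -25) [307. 360.]
(70, 25) [328. 288.]
(70, -25) [266. 326.]
(70, 0) [297. 307.]
```

View pics/gr.png

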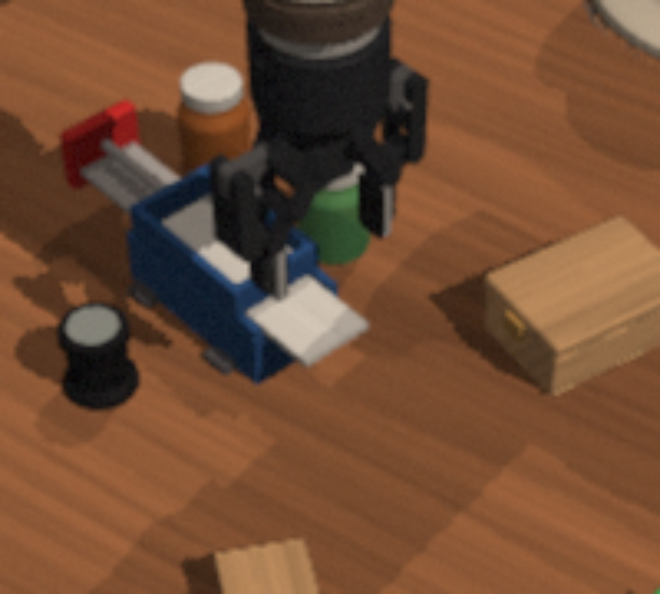

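{"op": "play_rows", "data": {
  "force": 40,
  "targets": [
    {"grip": 40, "linear": [0.05, 0.05, -2.5], "delta_rot": [0, 0, 0]},
    {"grip": 40, "linear": [0.05, 0.05, -5], "delta_rot": [0, 0, 0]},
    {"grip": 40, "linear": [0.05, 0.05, -6.4], "delta_rot": [0, 0, 0]},
    {"grip": 40, "linear": [0.05, 0.05, -6.4], "delta_rot": [0, 0, 0]},
    {"grip": 80, "linear": [0.05, 0.05, -6.4], "delta_rot": [0, 0, 0]},
    {"grip": 120, "linear": [0.05, 0.05, -6.4], "delta_rot": [0, 0, 0]},
    {"grip": 140, "linear": [0.05, 0.05, -6.4], "delta_rot": [0, 0, 0]},
    {"grip": 140, "linear": [0.05, 0.05, -6.4], "delta_rot": [0, 0, 0]}
  ]
}}

```text
time: 11.5
ee_pos: [0.5279, -0.0254, 0.0296]
tcp_rot: [179.9, -0.0, 76.2]
wrist_force: [-0.8, 0.1, 7.5]
opening: 0.0486
grasp_force: 41.2
```

{"op": "play_rows", "data": {
  "targets": [
    {"grip": 140, "linear": [0, 0, 0.1], "delta_rot": [0, 0, 0]},
    {"grip": 140, "linear": [0.12, 0.5, 0.1], "delta_rot": [0, 0, 0]},
    {"grip": 140, "linear": [0.36, 1.46, 0.1], "delta_rot": [0, 0, 0]},
    {"grip": 140, "linear": [0.6, 2.43, 0.1], "delta_rot": [0, 0, 0]},
    {"grip": 140, "linear": [0.84, 3.4, 0.1], "delta_rot": [0, 0, 0]},
    {"grip": 140, "linear": [1.07, 4.37, 0.1], "delta_rot": [0, 0, 0]},
    {"grip": 140, "linear": [1.31, 5.34, 0.1], "delta_rot": [0, 0, 0]},
    {"grip": 140, "linear": [1.43, 5.83, 0.1], "delta_rot": [0, 0, 0]},
    {"grip": 140, "linear": [1.43, 5.83, 0.1], "delta_rot": [0, 0, 0]}
  ]
}}

```text
time: 12.4
ee_pos: [0.5412, 0.0339, 0.0288]
tcp_rot: [-180.0, -0.0, 76.3]
wrist_force: [-0.5, -0.1, -0.3]
opening: 0.0484
grasp_force: 41.4
```

```bash
python3 - <<'E'
from h import *
p=bot.camera("scene"); w=cloud(p);c=p["color"].astype(int);o=bot.get_obs(); print(o["ee_pos"],o["wrist_force"],o["opening"],o["grasp_force"])
cv2.imwrite("pics/dr.png",cv2.resize(p["color"][100:300,220:440,::-1],None,fx=3,fy=3))
E
```

```text
[0.54109619 0.03345442 0.02884557] [ 0.32623627 -0.20845948 -0.13056493] 0.04854736940241583 41.36200547218323
```

View pics/dr.png

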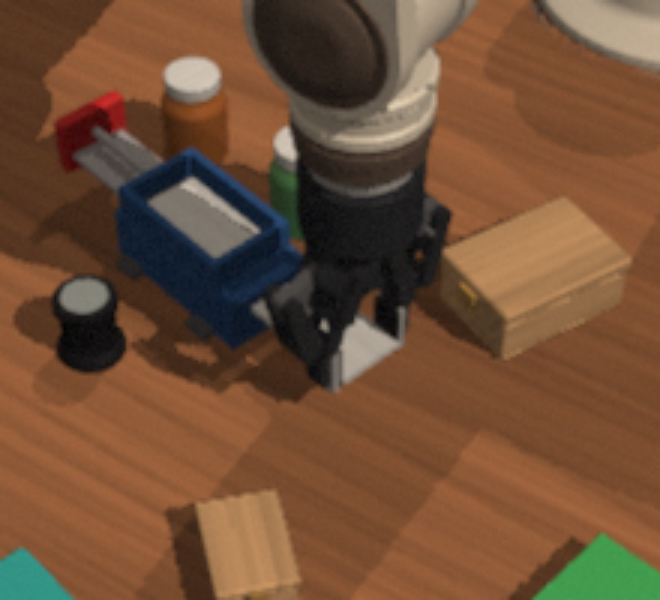

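{"op": "play_rows", "data": {
  "targets": [
    {"grip": 140, "linear": [0, 0, 2], "delta_rot": [0, 0, 0]},
    {"grip": 140, "linear": [0, 0.5, 5], "delta_rot": [0, 0, 0]},
    {"grip": 140, "linear": [0.5, 2, 8], "delta_rot": [0, 0, 0]},
    {"grip": 140, "linear": [1.5, 5, 9], "delta_rot": [0, 0, 0.02]},
    {"grip": 140, "linear": [2.7, 9, 9], "delta_rot": [0, 0, 0.04]},
    {"grip": 140, "linear": [3.9, 13, 9], "delta_rot": [0, 0, 0.06]},
    {"grip": 140, "linear": [5.1, 17, 9], "delta_rot": [0, 0, 0.084]},
    {"grip": 140, "linear": [6.3, 21, 9], "delta_rot": [0, 0, 0.084]},
    {"grip": 140, "linear": [7.4, 25, 9], "delta_rot": [0, 0, 0.084]},
    {"grip": 140, "linear": [8.4, 28.2, 9], "delta_rot": [0, 0, 0.084]}
  ]
}}

```text
time: 13.45
ee_pos: [0.6254, 0.3168, 0.1187]
tcp_rot: [-180.0, 0.0, 81.0]
wrist_force: [0.8, -0.2, -0.0]
opening: 0.0486
grasp_force: 41.6
```

{"op": "play_rows", "data": {
  "targets": [
    {"grip": 140, "linear": [0, 0, -2], "delta_rot": [0, 0, 0]},
    {"grip": 140, "linear": [0, 0, -4], "delta_rot": [0, 0, 0]},
    {"grip": 140, "linear": [0, 0, -6], "delta_rot": [0, 0, 0]},
    {"grip": 140, "linear": [0, 0, -6], "delta_rot": [0, 0, 0]}
  ]
}}

```text
time: 13.85
ee_pos: [0.6238, 0.3139, 0.0555]
tcp_rot: [-179.7, 0.2, 81.0]
wrist_force: [-1.1, -0.7, -0.6]
opening: 0.0484
grasp_force: 41.6
```

```bash
python3 - <<'E'
from h import *
o=bot.get_obs(); print(o["ee_pos"],o["tcp_rot"],o["wrist_force"],o["opening"])
for n in("top","scene"):
    p=bot.camera(n); w=cloud(p);c=p["color"].astype(int)
    cv2.imwrite("pics/pl_%s.png"%n,cv2.resize(p["color"][170:310,140:280,::-1] if n=="top" else p["color"][220:380,350:510,::-1],None,fx=4,fy=4))
    g=c.max(-1)-c.min(-1)<40; m=near(w,(.62,.27),.07,.04,.075)&g&(c.min(-1)>90)
    if m.sum()>10: print(n,rect(w,m),np.median(w[m][:,2]),np.percentile(w[m][:,1],[1,99]))
    print([(round(x["conf"],2),np.round(x["pixel"]),ray(p,x["pixel"],.055)) for x in bot.pinpoint(p,"blank_1")[:3]])
E
```

```text
[0.62379081 0.31394014 0.05545124] [-179.73642227    0.18378166   80.98926371] [-1.05571444 -0.67443847 -0.57297018] 0.04837839831429334
top (array([0.6178, 0.281 ]), array([84.8, 50.5]), 80.2, 1002) 0.07126652439106124 [0.2393592  0.31953432]
[(0.74, array([204., 233.]), array([0.61864749, 0.28133675, 0.055     ])), (0.74, array([398., 294.]), array([ 0.50726637, -0.11033622,  0.055     ])), (0.21, array([397., 298.]), array([ 0.49937017, -0.10754726,  0.055     ]))]
scene (array([0.6228, 0.2852]), array([84. , 50.6]), 81.2, 343) 0.07317660972547202 [0.24974853 0.32855751]
[(0.81, array([436., 293.]), array([0.60826561, 0.27428537, 0.055     ])), (0.77, array([288., 176.]), array([ 0.51604848, -0.10967137,  0.055     ]))]
```

View pics/pl_scene.png

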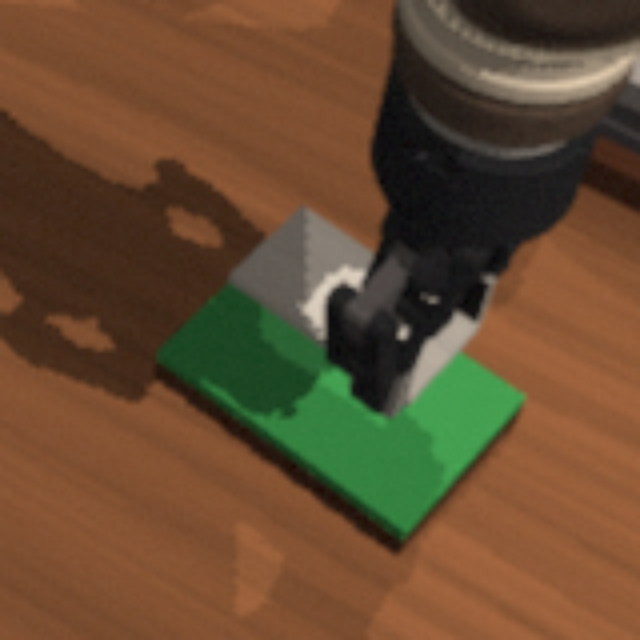

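{"op": "play_rows", "data": {
  "targets": [
    {"grip": 140, "linear": [0, 0.2, -1.5], "delta_rot": [0, 0, 0]},
    {"grip": 140, "linear": [0, 0.2, -2.8], "delta_rot": [0, 0, 0]},
    {"grip": 140, "linear": [0, 0.2, -3.5], "delta_rot": [0, 0, 0]},
    {"grip": 140, "linear": [0, 0.2, -3.6], "delta_rot": [0, 0, 0]},
    {"grip": 140, "linear": [0, 0.2, -3.6], "delta_rot": [0, 0, 0]}
  ]
}}

```text
time: 14.55
ee_pos: [0.6251, 0.3169, 0.0227]
tcp_rot: [-180.0, 0.0, 81.0]
wrist_force: [-0.4, 0.0, -0.7]
opening: 0.0485
grasp_force: 41.6
```

{"op": "play_rows", "data": {
  "targets": [
    {"grip": 140, "linear": [0, 0, -0.15], "delta_rot": [0, 0, 0]},
    {"grip": 140, "linear": [0, 0, -0.3], "delta_rot": [0, 0, 0]},
    {"grip": 140, "linear": [0, 0, -0.3], "delta_rot": [0, 0, 0]}
  ]
}}

```text
time: 14.85
ee_pos: [0.6254, 0.317, 0.0202]
tcp_rot: [180.0, -0.0, 81.0]
wrist_force: [-0.2, 0.5, -0.5]
opening: 0.049
grasp_force: 41.6
```

{"op": "play_rows", "data": {
  "targets": [
    {"grip": 140, "linear": [0, 0, -0.1], "delta_rot": [0, 0, 0]},
    {"grip": 140, "linear": [0, 0, -0.2], "delta_rot": [0, 0, 0]},
    {"grip": 140, "linear": [0, 0, -0.2], "delta_rot": [0, 0, 0]}
  ]
}}

```text
time: 15.15
ee_pos: [0.6252, 0.317, 0.018]
tcp_rot: [-180.0, 0.0, 81.0]
wrist_force: [-0.6, 1.4, -1.0]
opening: 0.0489
grasp_force: 41.6
```

{"op": "play_rows", "data": {
  "targets": [
    {"grip": 140, "linear": [0, 0, -0.1], "delta_rot": [0, 0, 0]},
    {"grip": 140, "linear": [0, 0, -0.15], "delta_rot": [0, 0, 0]},
    {"grip": 140, "linear": [0, 0, -0.15], "delta_rot": [0, 0, 0]}
  ]
}}

```text
time: 15.45
ee_pos: [0.6254, 0.317, 0.0174]
tcp_rot: [180.0, -0.0, 81.0]
wrist_force: [-2.4, -0.5, 4.5]
opening: 0.0488
grasp_force: 44.6
```

{"op": "play_rows", "data": {
  "targets": [
    {"grip": 140, "linear": [0, 0, 0.1], "delta_rot": [0, 0, 0]},
    {"grip": 60, "linear": [0, 0, 0.1], "delta_rot": [0, 0, 0]},
    {"grip": 20, "linear": [0, 0, 0.1], "delta_rot": [0, 0, 0]},
    {"grip": 20, "linear": [0, 0, 0.1], "delta_rot": [0, 0, 0]},
    {"grip": 20, "linear": [0, 0, 0.1], "delta_rot": [0, 0, 0]},
    {"grip": 20, "linear": [0, 0, 2], "delta_rot": [0, 0, 0]},
    {"grip": 20, "linear": [0, 0, 6], "delta_rot": [0, 0, 0]},
    {"grip": 20, "linear": [-2, -2, 10], "delta_rot": [0, 0, 0]},
    {"grip": 20, "linear": [-5, -5, 14], "delta_rot": [0, 0, 0]},
    {"grip": 20, "linear": [-8, -9, 16], "delta_rot": [0, 0, 0]}
  ]
}}

```text
time: 16.45
ee_pos: [0.5516, 0.2356, 0.1745]
tcp_rot: [179.8, -0.1, 81.1]
wrist_force: [0.6, -0.5, 0.3]
opening: 0.0788
grasp_force: 0.0
```

{"op": "play_rows", "data": {
  "targets": [
    {"grip": 20, "linear": [-3, -4, 1], "delta_rot": [0, 0, 0]},
    {"grip": 20, "linear": [-6, -8, 2], "delta_rot": [0, 0, 0]},
    {"grip": 20, "linear": [-6, -8, 2], "delta_rot": [0, 0, 0]}
  ]
}}

```text
time: 16.75
ee_pos: [0.4896, 0.1524, 0.1946]
tcp_rot: [179.8, -0.0, 80.9]
wrist_force: [1.4, 1.6, 1.0]
opening: 0.0787
grasp_force: 0.0
```

```bash
python3 - <<'E'
from h import *
o=bot.get_obs(); print(o["ee_pos"],o["time"],o["wrist_force"])
for n in("top","scene"):
    p=bot.camera(n); w=cloud(p);c=p["color"].astype(int)
    g=c.max(-1)-c.min(-1)<50; m=near(w,(.62,.285),.08,.014,.05)&g&(c.min(-1)>80)
    if m.sum()>10: print(n,rect(w,m),np.percentile(w[m][:,2],[2,50,98]))
    pd=near(w,(.62,.287),.1,.013,.033); print("pad",rect(w,pd))
    print("box",rect(w,near(w,(.40,.085),.09,.04,.053)))
    red=(c[...,0]>110)&(c[...,1]<60)&near(w,(.48,-.23),.1,.06,.085); print("paddle",rect(w,red) if red.sum()>5 else 0)
    white=g&near(w,(.506,-.1177),.035,.03,.07); print("stack z",np.median(w[white][:,2]),rect(w,white))
    print("jars",[rect(w,near(w,q,.035,h-.01,h+.006))[0] for q,h in(((.41,-.208),.074),((.419,-.095),.074),((.61,-.138),.05))])
cv2.imwrite("pics/end.png",p["color"][...,::-1])
E
```

```text
[0.48963668 0.15236572 0.19456665] 16.75 [1.44206067 1.60106675 0.95477787]
pad (array([0., 0.]), array([0., 0.]), 0.0, 0)
box (array([0.3991, 0.0862]), array([111.3,  78. ]), -23.9, 2255)
paddle (array([ 0.4717, -0.2434]), array([54.4, 13. ]), -12.8, 163)
stack z 0.050477534237082566 (array([ 0.5051, -0.1176]), array([69. , 57.6]), 67.2, 856)
jars [array([ 0.4008, -0.2034]), array([ 0.4184, -0.0921]), array([ 0.6059, -0.1372])]
scene (array([0.6197, 0.2831]), array([95.1, 58. ]), 81.9, 1372) [0.01914421 0.02421886 0.02717306]
pad (array([0.622, 0.284]), array([130.5,  92.5]), 81.5, 3425)
box (array([0.4024, 0.0839]), array([109.3,  80.7]), -23.9, 1318)
paddle (array([ 0.4749, -0.2462]), array([47.1,  8.2]), -9.6, 32)
stack z 0.04973346551109448 (array([ 0.5082, -0.1177]), array([67.7, 64.6]), 77.6, 551)
jars [array([ 0.4067, -0.2056]), array([ 0.4247, -0.0936]), array([ 0.6101, -0.1397])]
```

View pics/end.png

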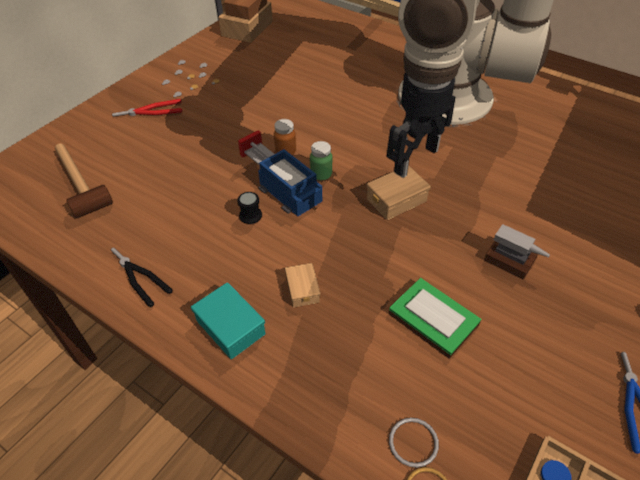

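The picture shows the blank flat, square and centred on the green pad at (434,314). The paddle is out, the box is aside at (398,192), and the bystanders haven't moved.

```bash
python3 -c "
from workcell import bot; print(bot.job_done())"
```

```text
the job is handed in; nothing more can be done
None
```

I handed the job in at about 17 s of the 61 s limit, but the hand-in call returned no verdict. In the last images the box is about 18 cm from the mouth, the paddle is back at rest, and the first blank lies flat, square and within about 2 mm of the pad's centre. The other two blanks are still in the dispenser, and the jars, loupe and anvil look undisturbed.

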